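# Select the heat-sink module on the test dock and start the test

### The job

On the test dock, push the selector's protruding tab around until it points squarely at the module with the finned heat sink, leave it there, and then press the start key down and let it come up again. Do not press the key before the selector is set, and leave the modules in their bays and everything else where it stands: nothing is to be picked up.

Things in the scene. Friction and masses are not known exactly. Their poses are not given: they have to be found in the camera images.
- dock: Fixed grey test dock, top 30 mm above the table, x -90..160, y -170..170 mm; origin on the table below the selector axis, x away from the robot. Four square bays (rim 4 mm high, 54 mm outside) fan around the selector, centres 135 mm from its axis at +75, +25, -25, -75 degrees from dock x, a white tick towards each. One module per bay; which is where varies.
- selector (a joint): Angle (rad) of the black rotary selector, counter-clockwise from above. At 0 the tab points along the dock's -x, to the robot side; the tab's world direction is dock yaw + pi + this value. End stops at -2.9 and 2.9: the tab cannot pass between the two middle bays. No clicks; it turns stiffly (about 0.12 N m, 2 N at the tab) and stays where it is left.
- selector_axis (a point): Point on the selector's vertical axis, 49 mm above the table (19 mm above the dock's top). It turns with the selector: its x points along the tab, z up. The hub is a disc of 34 mm radius, its top 32 mm above the dock's top.
- selector_tab (a point): Mid-point of the protruding tab, 60 mm from the axis, 49 mm above the table. The tab is an upright black blade 8 mm thick sticking out radially from the hub to 78 mm from the axis; lower edge 5 mm, upper edge 33 mm above the dock's top. Nothing else stands on the dock between the hub and 100 mm from the axis.
- start_key (a joint): Travel (m) of the start key: 0 up, 0.006 fully down. Sprung, about 4 N to push fully down; it comes back up by itself. It counts as pressed once it is 4 mm down.
- start_key_top (a point): Centre of the top of the start key, a round grey push button 30 mm across in a black housing, on the dock's near right corner (dock x = -60, y = -130 mm). It is pressed straight down.
- heatsink_module_center (a point): green circuit board 44 x 44 x 6 mm, lying loose in one of the dock's four bays, with an aluminium heat sink of five parallel upright fins, 32 mm high in all. This is the module to select. The point lies at the centre of the board, 3 mm above its underside (board underside lies on the dock's top).
- capacitor_module_center (a point): green circuit board 44 x 44 x 6 mm, lying loose in one of the dock's four bays, with two upright aluminium cans side by side, each 17 mm across, 32 mm high in all. The point lies at the centre of the board, 3 mm above its underside (board underside lies on the dock's top).
- shield_module_center (a point): green circuit board 44 x 44 x 6 mm, lying loose in one of the dock's four bays, with one flat plain metal cover 30 x 36 mm, 16 mm high in all. The point lies at the centre of the board, 3 mm above its underside (board underside lies on the dock's top).
- coil_module_center (a point): green circuit board 44 x 44 x 6 mm, lying loose in one of the dock's four bays, with one metal bobbin (a spool with two round flanges 32 mm across), 27 mm high in all. The point lies at the centre of the board, 3 mm above its underside (board underside lies on the dock's top).
- screw_pot_center (a point): Centre of a small round lidded pot, 32 mm across, 34 mm high, standing loose on the dock's near left corner. To be left alone.
- mug_center (a point): Centre of a white mug, 80 mm across, 90 mm high, on the right of the table. To be left alone.
- screwdriver_center (a point): Middle of a screwdriver lying on the right of the table, about 12 mm above it. To be left alone.
- tape_roll_center (a point): Centre of a black roll of tape, 70 mm across, 18 mm high, on the left of the table. To be left alone.
- spares_box_center (a point): Centre of a cardboard box, 100 x 75 x 50 mm high, on the left of the table. To be left alone.
Mind the look-alikes: they are no part of the job. What is shaped like the part that bears heatsink_module_center but purple is not meant.

How it is judged:
By the outcome, as a careful person would: the job done as asked, in the order asked, and still so for the second after the job is handed in, with the robot touching nothing.
It also fails if it takes over 51 s, if anything falls off the work surface, if the arm or the gripper's body presses on something with over 40 N, if the wrist force passes 120 N, or if a joint passes its speed limit or range.

### The arm

A 6-joint arm with a two-finger parallel gripper is mounted at the origin on the work surface. World frame = base frame: x ahead of the robot, y to its left, z up, the work surface at z = 0. Lengths are in m, angles in rad, forces in N, time in s.
With the tool pointing down it reaches from about 0.35 to 0.85 m from the base axis. Payload 8.1 kg.
Tool frame: the origin (TCP) lies on the mounting face of the last link; the fingertips stand 186 mm ahead of it and the grasp point (between the pads) lies 167 mm ahead of it; z points along the fingers, y is the line along which they close (so a half turn about z gives the same grasp; the last joint's range is limited). The gripper opens to 93 mm and grips with 3 to 60 N. Pads are 15 mm wide; open, the fingers measure 128 mm over their backs; the gripper's body (75 mm by 188 mm) begins 65 mm behind the grasp point.
Start: joints at [1.018, 0.13, 1.488, -0, 1.523, -0.085], TCP at [0.271, 0.536, 0.405] pointing down, gripper open.
Joint ranges: [-2.96, 2.96], [-0.89, 2.26], [0.02, 2.5], [-1.34, 4.48], [0, 2.73], [-2.66, 2.66]. Speed limits (rad/s): [2.39, 2.39, 2.79, 3.14, 3.14, 3.14].

### API

Orientations are given as a rotation vector (axis times angle).
In Python, from plant import read_state, read_camera, camera_params, close_job gives the robot as it stands. The module is installed in compiled form; this text tells all that it offers.
- The arm moves only by the tool servo_tool, never from a script. Its argument "increments" is a list of rows, each an object with "slide": the shift along the tool's x, y, z in mm, a list of three; "dr": the turn, a rotation vector about the tool's x, y, z in rad, a list of three; "jaw": the closure, from 0 (fully open) to 1 (shut). In form: [{"slide": [x, y, z], "dr": [ax, ay, az], "jaw": jaw}, ...]. A call has 1 to 20 rows; each row is the pose to reach, as a shift and turn from the pose commanded when the call began, along the tool's axes at that moment; what a row does not reach only later rows make up. A row lasts 1/10 s, in which the tool goes at most 50 mm and 8.59 degrees, less where a joint would pass 70% of its speed; a pose out of reach is approached as far as the arm can. A call with a gripper value outside its range is refused whole. The fingers move at their own pace and stop on an object; "force" is the grip in N (left out, the last holds). Time passes only in rows, so rows that repeat a pose let the fingers close. It gives the time, the measured TCP pose, the force, the opening and the grip force at its end, in the units of the state.
- read_state(): the state, without advancing time (a new reading comes with each control period).
- read_camera(name): name is "side" or "top" or "wrist"; returns (picture, depth): 384x512x3 uint8, red, green, blue; 384x512 float32, m along the optical axis (not along the pixel's ray), 0 where there is no reading.
- camera_params(name): a dict with "fx", "fy", "cx", "cy" (pixels), "k1" (the pictures are not rectified: a ray, as slopes to the right and down, at radius r is drawn at 1 + k1 r^2 times it, then the intrinsics apply), "rvec" (rotation vector, rad) and "tvec" (3), from world to camera coordinates, as OpenCV has them. Camera axes: x right, y down, z forward; pixel columns grow to the right and rows downward; lengths in m; the calibration is good to about 2 mm. A picture is of the moment at which its call begins: read the wrist's pose just before it. camera_params takes no time and is no camera call; for the wrist camera it gives the pose at the moment of the call.
- close_job(): hands the job in; it is judged then, once.
The state is a dict: "t": time; "q": joint angles; "dq": joint speeds; "joint_torque": joint torques, N m; "tool_pos": TCP position; "orientation": TCP orientation; "force": force on the tool from outside, world axes, zero at the start; "wrist_torque": the same for the moment, N m; "opening": finger opening in m; "gripper_force": force on a finger pad.
Only numpy, scipy, OpenCV 4.12 (cv2) and the standard library are available. Lean on these libraries where they do the work, as an engineer would, in place of code of your own. Each camera call takes 0.05 s, during which the arm holds its last target. There are 200 camera calls.

## Working session

There is one attempt and no reset: what is moved stays moved. The work goes in short steps, Python scripts to look and compute and a tool call to move; the robot and the scene stay as the last step left them, time stands still between calls to the robot, and variables do not carry over. Pictures are saved under pics/ and viewed, at most 10 in all, crops included, and the job is handed in when it is done.

Besides the shell and the picture viewer there is one more tool, called after "Emit:" as name(argument=value, ...) on one line, values as JSON. servo_tool: Moves the arm, as the interface text tells. Its arguments: {"type":"object","properties":{"increments":{"type":"array"},"force":{"type":"number"}},"required":["increments"]}

```bash
mkdir -p pics
cat > h.py <<'E'
import numpy as np, cv2
from plant import *
def ray(c,u,v):
    K=np.array([[c['fx'],0,c['cx']],[0,c['fy'],c['cy']],[0,0,1.]])
    p=cv2.undistortPoints(np.array([[[u,v]]],float),K,np.array([c['k1'],0,0,0.]))[0,0]
    R=cv2.Rodrigues(np.array(c['rvec'],float))[0]
    return -R.T@np.array(c['tvec']), R.T@np.array([p[0],p[1],1.])
def onz(c,u,v,z):
    o,d=ray(c,u,v); return o+d*(z-o[2])/d[2]
E
python3 - <<'E'
from h import *
for n in ['top','side']:
    p,d=read_camera(n); np.savez(n+'.npz',p=p,d=d)
    cv2.imwrite(f'pics/{n}0.png',cv2.resize(p[:,:,::-1],(800,600)))
    print(n,camera_params(n))
s=read_state(); print(s['t'],s['tool_pos'],s['orientation'],s['force'],s['opening'])
E
```

```text
top {'fx': 444.73166707961326, 'fy': 444.73166707961326, 'cx': 252.76380893911193, 'cy': 194.71894630169353, 'k1': -0.0652752931829885, 'rvec': array([ 2.19613219, -2.21226388,  0.03549892]), 'tvec': array([-0.00997245,  0.53005733,  1.47145948])}
side {'fx': 381.9355829560439, 'fy': 381.9355829560439, 'cx': 258.19601367769445, 'cy': 190.57771127306964, 'k1': -0.01931679317573286, 'rvec': array([ 0.3020172 , -2.69728555,  1.4226574 ]), 'tvec': array([0.54365307, 0.14561402, 1.035279  ])}
0.1 [0.27043939 0.53538089 0.40380123] [-7.28019045e-01 -3.05556464e+00  2.43794057e-03] [ 0.2065667  -1.26591042  0.35695162] 0.09299268103792147
```

View pics/top0.png

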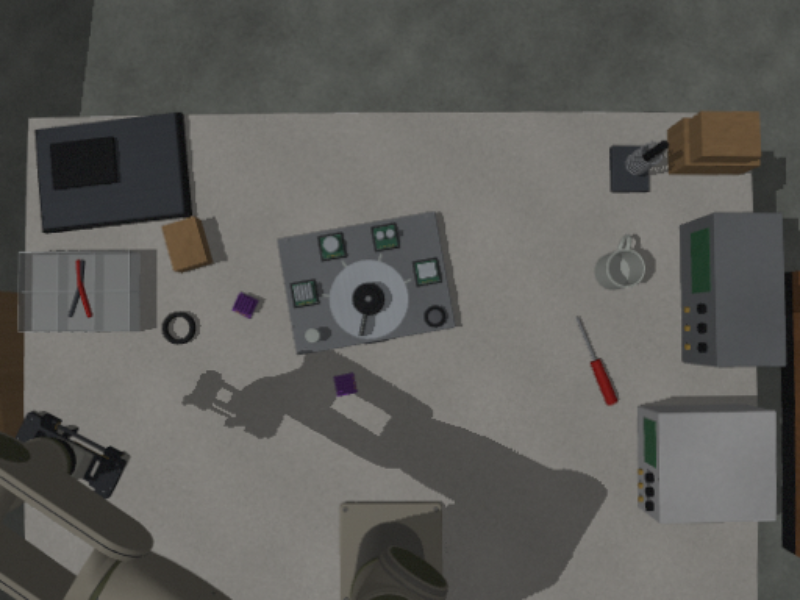

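View pics/side0.png

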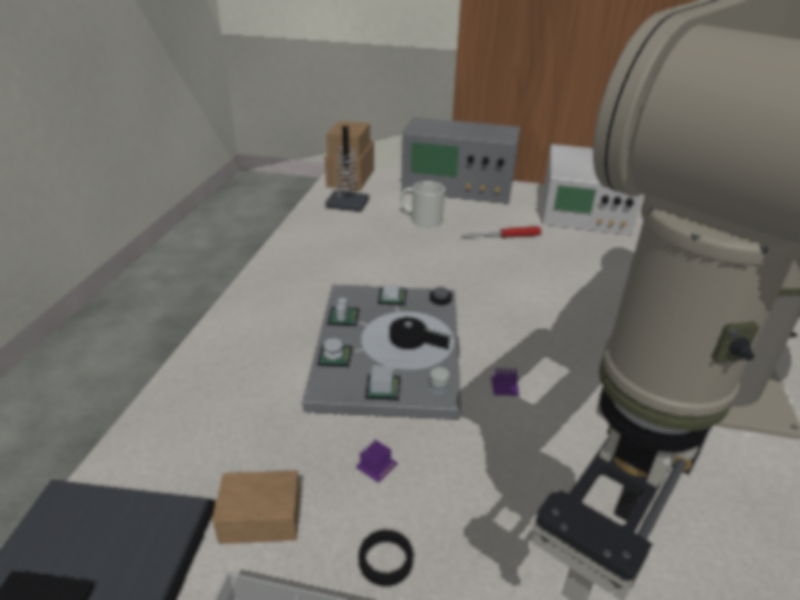

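```bash
cat > m.py <<'E'
from h import *
def cloud(n,p,d,c):
    K=np.array([[c['fx'],0,c['cx']],[0,c['fy'],c['cy']],[0,0,1.]])
    v,u=np.mgrid[0:384,0:512]
    q=cv2.undistortPoints(np.stack([u,v],-1).reshape(-1,1,2).astype(float),K,np.array([c['k1'],0,0,0.])).reshape(384,512,2)
    R=cv2.Rodrigues(c['rvec'])[0]
    P=np.dstack([q,np.ones((384,512))])*d[...,None]
    return (P-c['tvec'])@R
E
python3 - <<'E'
from m import *
f=np.load('top.npz');p,d=f['p'],f['d'];c=camera_params('top')
W=cloud('top',p,d,c)
sub=np.zeros((384,512),bool); sub[130:232,172:300]=1
m=(sub&(W[...,2]>0.018)).astype(np.uint8)
cs=max(cv2.findContours(m,0,2)[0],key=cv2.contourArea)
print('z table',np.median(W[100:125,180:280,2]),'dock z',np.median(W[...,2][m>0]))
pts=W[m>0][:,:2].astype(np.float32)
r=cv2.minAreaRect(pts*1000);b=cv2.boxPoints(r);print('dock',r,b)
hsv=cv2.cvtColor(p,cv2.COLOR_RGB2HSV); g=p.max(2)
# black hub + tab
bl=((g<55)&(m>0)&(W[...,2]>0.045)).astype(np.uint8)
n,l,st,ce=cv2.connectedComponentsWithStats(bl)
for i in range(1,n):
    if st[i,4]>20:print('black',ce[i],st[i],W[l==i].mean(0))
gr=((hsv[...,0]>40)&(hsv[...,0]<90)&(hsv[...,1]>80)&(m>0)).astype(np.uint8)
gr=cv2.morphologyEx(gr,cv2.MORPH_CLOSE,np.ones((9,9)))
n,l,st,ce=cv2.connectedComponentsWithStats(gr)
for i in range(1,n):
    if st[i,4]>30:print('green',ce[i],st[i],onz(c,*ce[i],0.036), 'hi',np.percentile(W[l==i][:,2],95))
# light disc
di=((g>110)&(m>0)&(W[...,2]<0.04)).astype(np.uint8)
cc=max(cv2.findContours(di,0,2)[0],key=cv2.contourArea);e=cv2.fitEllipse(cv2.convexHull(cc));print('disc',e,onz(c,*e[0],0.03))
for nm,(u,v) in dict(key=(435,316),hub=(368,298),tabtip=(365,333)).items(): print(nm,onz(c,u*.64,v*.64,0.045 if nm=='key' else .062),W[int(v*.64),int(u*.64)])
cv2.imwrite('pics/crop.png',cv2.resize(p[125:235,165:305,::-1],(763,600),interpolation=cv2.INTER_CUBIC))
E
```

```text
z table 0.00035306195236111917 dock z 0.03135710697846235
dock ((575.6372680664062, 49.192779541015625), (252.84378051757812, 341.3059997558594), 9.593931198120117) [[ 422.54178  196.38896]
 [ 479.42532 -140.14345]
 [ 728.7328   -98.0034 ]
 [ 671.84924  238.529  ]]
black [235.50649351 191.06493506] [226 181  20  23 308] [0.54016367 0.04120053 0.06807295]
green [245.85350318 150.99363057] [239 144  15  15 157] [0.67273078 0.00774332 0.036     ] hi 0.06510788563671195
green [211.74213836 157.25786164] [205 150  15  15 159] [0.65299249 0.11977722 0.036     ] hi 0.060073846023766704
green [270.8        175.95555556] [266 168  15  13  45] [ 0.59006647 -0.07334279  0.036     ] hi 0.044995951147202576
disc ((234.77059936523438, 190.28187561035156), (50.104122161865234, 53.27189254760742), 126.2996597290039) [0.54427063 0.0450815  0.03      ]
key [ 0.50373357 -0.09690909  0.045     ] [ 0.50437609 -0.09512072  0.05390637]
hub [0.54145331 0.04136238 0.062     ] [0.543792   0.04303027 0.06170658]
tabtip [0.46964403 0.04795573 0.062     ] [0.46981445 0.05124619 0.03195993]
```

View pics/crop.png

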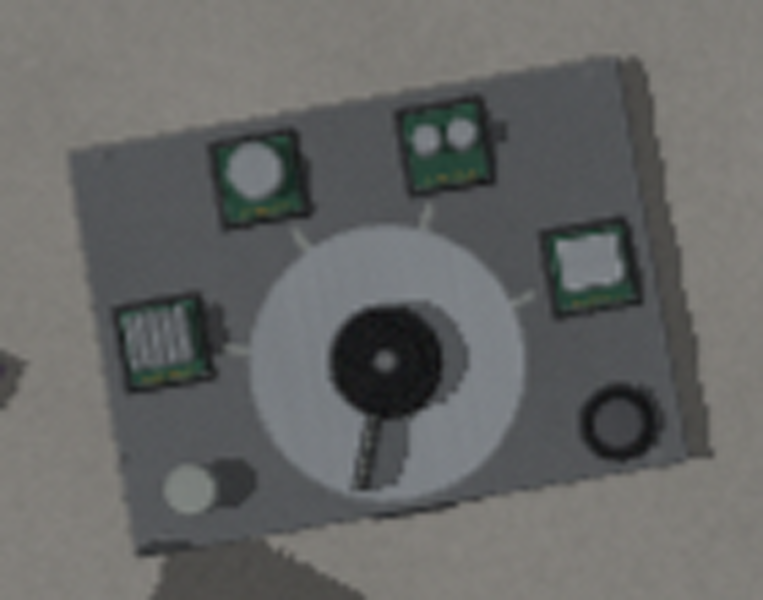

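Four modules on the dock in the crop: (163,342) has parallel upright fins, so it is the heat sink, in the +75° bay. (262,172) is the coil, (443,140) the capacitors and (590,265) the shield. The purple look-alikes are on the table, outside the dock. The tab tip is at about (362,488), roughly 170° in world, and has to turn clockwise to about 84.6°.

```bash
cat > go.py <<'E'
from h import *
from scipy.spatial.transform import Rotation as Ro
O=np.array([.542,.0435]); YAW=9.6
def pose(x,y,z,yaw):  # tool y at world angle yaw (deg), tool z down
    a=np.radians(yaw); Y=np.array([np.cos(a),np.sin(a),0]); Z=np.array([0,0,-1.]); return np.array([x,y,z]),Ro.from_matrix(np.c_[np.cross(Y,Z),Y,Z])
def rel(p,R,p0=None,R0=None):
    if p0 is None:
        s=read_state(); p0=s['tool_pos'];R0=Ro.from_rotvec(s['orientation'])
    return np.round(R0.inv().apply(p-p0)*1000,1), np.round((R0.inv()*R).as_rotvec(),3)
def polar(phi,off,z,r=62): # tool pushing the ccw side of a tab at world angle phi
    a=np.radians(phi); n=np.array([-np.sin(a),np.cos(a)])
    x=O+r*1e-3*np.array([np.cos(a),np.sin(a)])+off*1e-3*n
    return pose(*x,z,phi-180)
E
python3 -c "
from go import *
print(rel(*polar(170,36,.31)), polar(170,36,.31)[0])
x=O+np.array([[np.cos(.1674),-np.sin(.1674)],[np.sin(.1674),np.cos(.1674)]])@[-.06,-.13]; print('key',x)"
```

```text
(array([-415.3, -368.8,   94.3]), array([-1.000e-03,  1.000e-03,  1.278e+00])) [0.47469058 0.01881311 0.31      ]
key [ 0.50449923 -0.09467993]
```

Emit:
servo_tool(increments=[{"slide":[-415,-369,94],"dr":[0,0,1.278],"jaw":1},{"slide":[-415,-369,94],"dr":[0,0,1.278],"jaw":1},{"slide":[-415,-369,94],"dr":[0,0,1.278],"jaw":1},{"slide":[-415,-369,94],"dr":[0,0,1.278],"jaw":1},{"slide":[-415,-369,94],"dr":[0,0,1.278],"jaw":1},{"slide":[-415,-369,94],"dr":[0,0,1.278],"jaw":1},{"slide":[-415,-369,94],"dr":[0,0,1.278],"jaw":1},{"slide":[-415,-369,94],"dr":[0,0,1.278],"jaw":1},{"slide":[-415,-369,94],"dr":[0,0,1.278],"jaw":1},{"slide":[-415,-369,94],"dr":[0,0,1.278],"jaw":1},{"slide":[-415,-369,94],"dr":[0,0,1.278],"jaw":1},{"slide":[-415,-369,94],"dr":[0,0,1.278],"jaw":1},{"slide":[-415,-369,94],"dr":[0,0,1.278],"jaw":1},{"slide":[-415,-369,94],"dr":[0,0,1.278],"jaw":1},{"slide":[-415,-369,94],"dr":[0,0,1.278],"jaw":1},{"slide":[-415,-369,94],"dr":[0,0,1.278],"jaw":1}])

```text
t: 1.7
tool_pos: [0.4743, 0.0204, 0.311]
orientation: [2.405, 2.021, 0.001]
force: [-0.2, 0.8, 0.5]
opening: 0.0002
gripper_force: 0.0
```

Run:
```python
from m import *
from go import *
s=read_state();print(s['t'],s['tool_pos'],s['q'],s['force'],s['opening']);c=camera_params('wrist')
p,d=read_camera('wrist');np.savez('w1.npz',p=p,d=d);cv2.imwrite('pics/w1.png',cv2.resize(p[:,:,::-1],(800,600)))
W=cloud('wrist',p,d,c);
loc=W[...,:2]-O; r=np.hypot(*np.moveaxis(loc,-1,0))
t=(W[...,2]>.055)&(W[...,2]<.07)&(r>.04)&(r<.08)&(p.max(2)<70)
a=np.degrees(np.arctan2(loc[...,1],loc[...,0]))%360
print('tab',t.sum(),np.median(a[t]),np.percentile(a[t],[5,95]),np.percentile(r[t],[2,98]))
h=(W[...,2]>.055)&(W[...,2]<.07)&(r<.04)
print('hub',h.sum(),W[h].min(0),W[h].max(0),W[h].mean(0))
print(rel(*polar(170,36,.231)))
```

```text
1.7 [0.47433181 0.02043907 0.31102457] [-6.50720131e-02 -1.48877984e-01  1.93939320e+00  2.12931792e-04
  1.35067292e+00  1.07725455e-01] [-0.19101316  0.76725811  0.49389129] 0.00022747418062930592
tab 347 167.06159907039495 [165.57404459 173.86218524] [0.04091247 0.0776313 ]
hub 5927 [0.50262108 0.00851124 0.05500411] [0.57312938 0.07553235 0.066669  ] [0.53841106 0.044052   0.05972815]
(array([-1.4,  0.5, 80. ]), array([ 0.   , -0.   ,  0.002]))
```

View pics/w1.png

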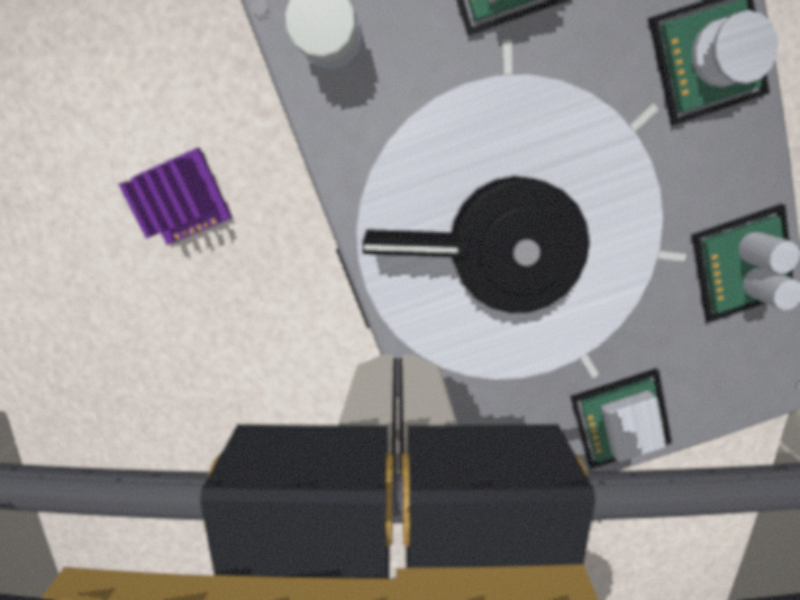

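The wrist view shows the tab from the hub at (520,245) to its tip at (363,241), parallel to my tool y, so about 170°. The closed fingers are on its right-hand (-y) side with clear space. Next I descend, then push around an arc.

Emit:
servo_tool(increments=[{"slide":[-1,0,40],"dr":[0,0,0],"jaw":1},{"slide":[-1,0,80],"dr":[0,0,0],"jaw":1},{"slide":[-1,0,80],"dr":[0,0,0],"jaw":1}])

```text
t: 2.05
tool_pos: [0.4713, 0.019, 0.2257]
orientation: [-2.401, -2.016, 0.011]
force: [-1.1, -0.9, 0.6]
opening: 0.0001
gripper_force: 0.0
```

Run:
```python
from go import *
s=read_state();print(s['t'],s['tool_pos'],s['force'])
for phi,off in [(170,24),(170,14)]+[(170-k,12) for k in range(0,81,5)]: print(phi,off,*rel(*polar(phi,off,.231)))
```

```text
2.05 [0.47128291 0.01901116 0.22566119] [-1.12549517 -0.87508653  0.61119779]
170 24 [12.4  3.3 -5.4] [-0.01   0.001  0.001]
170 14 [22.4  3.4 -5.4] [-0.01   0.001  0.001]
170 12 [24.4  3.4 -5.4] [-0.01   0.001  0.001]
165 12 [29.8  2.6 -5.4] [-0.01   0.001  0.088]
160 12 [35.3  2.2 -5.4] [-0.009  0.002  0.175]
155 12 [40.8  2.4 -5.4] [-0.009  0.002  0.263]
150 12 [46.3  3.  -5.4] [-0.009  0.003  0.35 ]
145 12 [51.7  4.1 -5.4] [-0.009  0.003  0.437]
140 12 [57.   5.7 -5.4] [-0.009  0.003  0.524]
135 12 [62.1  7.7 -5.5] [-0.009  0.004  0.612]
130 12 [67.  10.2 -5.5] [-0.009  0.004  0.699]
125 12 [71.7 13.1 -5.5] [-0.009  0.005  0.786]
120 12 [76.2 16.4 -5.6] [-0.009  0.005  0.873]
115 12 [80.3 20.  -5.6] [-0.008  0.006  0.961]
110 12 [84.1 24.  -5.7] [-0.008  0.006  1.048]
105 12 [87.5 28.3 -5.7] [-0.008  0.006  1.135]
100 12 [90.5 32.9 -5.7] [-0.008  0.007  1.223]
95 12 [93.1 37.8 -5.8] [-0.008  0.007  1.31 ]
90 12 [95.3 42.8 -5.8] [-0.007  0.008  1.397]
```

Emit:
servo_tool(increments=[{"slide":[12,0,0],"dr":[0,0,0],"jaw":1},{"slide":[20,0,0],"dr":[0,0,0],"jaw":1},{"slide":[24,0,0],"dr":[0,0,0],"jaw":1},{"slide":[30,-1,0],"dr":[0,0,0.088],"jaw":1},{"slide":[35,-1,0],"dr":[0,0,0.175],"jaw":1},{"slide":[41,-1,0],"dr":[0,0,0.263],"jaw":1},{"slide":[46,0,0],"dr":[0,0,0.35],"jaw":1},{"slide":[52,1,0],"dr":[0,0,0.437],"jaw":1},{"slide":[57,2,0],"dr":[0,0,0.524],"jaw":1},{"slide":[62,4,0],"dr":[0,0,0.612],"jaw":1},{"slide":[67,7,0],"dr":[0,0,0.699],"jaw":1},{"slide":[72,10,0],"dr":[0,0,0.786],"jaw":1},{"slide":[76,13,0],"dr":[0,0,0.873],"jaw":1},{"slide":[80,17,0],"dr":[0,0,0.961],"jaw":1},{"slide":[84,21,0],"dr":[0,0,1.048],"jaw":1},{"slide":[87.5,25,0],"dr":[0,0,1.135],"jaw":1},{"slide":[90.5,30,0],"dr":[0,0,1.223],"jaw":1},{"slide":[90.5,30,0],"dr":[0,0,1.223],"jaw":1},{"slide":[90.5,30,0],"dr":[0,0,1.223],"jaw":1}])

```text
t: 3.95
tool_pos: [0.5201, 0.1024, 0.2318]
orientation: [-3.129, -0.276, -0.003]
force: [-0.2, -0.4, 0.2]
opening: 0.0006
gripper_force: 0.0
```

```bash
cat > look.py <<'E'
import sys
from m import *
from go import *
s=read_state();print(s['t'],s['tool_pos'],s['force'],s['q'][5]);c=camera_params('wrist')
p,d=read_camera('wrist');cv2.imwrite(f'pics/{sys.argv[1]}.png',cv2.resize(p[:,:,::-1],(800,600)))
np.savez('w.npz',p=p,d=d,**c)
W=cloud('wrist',p,d,c);loc=W[...,:2]-O; r=np.hypot(*np.moveaxis(loc,-1,0))
a=np.degrees(np.arctan2(loc[...,1],loc[...,0]))%360
t=(W[...,2]>.055)&(W[...,2]<.07)&(r>.042)&(r<.078)&(a>60)&(a<180)
print('tab',t.sum(),np.median(a[t]),np.percentile(a[t],[5,95]))
for n in [(85,10),(84.6,11.5),(84.6,12)]: print(n,*rel(*polar(*n,.231)))
E
python3 look.py w2
```

```text
3.95 [0.52013792 0.10238393 0.23179726] [-0.21097619 -0.39777127  0.18842584] 1.4924375034562567
tab 1856 96.90034418632743 [ 92.76700045 103.10796063]
(85, 10) [17.9 -0.7  0.6] [-0.    -0.002  0.263]
(84.6, 11.5) [16.8 -1.1  0.6] [-0.    -0.002  0.27 ]
(84.6, 12) [16.4 -1.2  0.6] [-0.    -0.002  0.27 ]
```

View pics/w2.png

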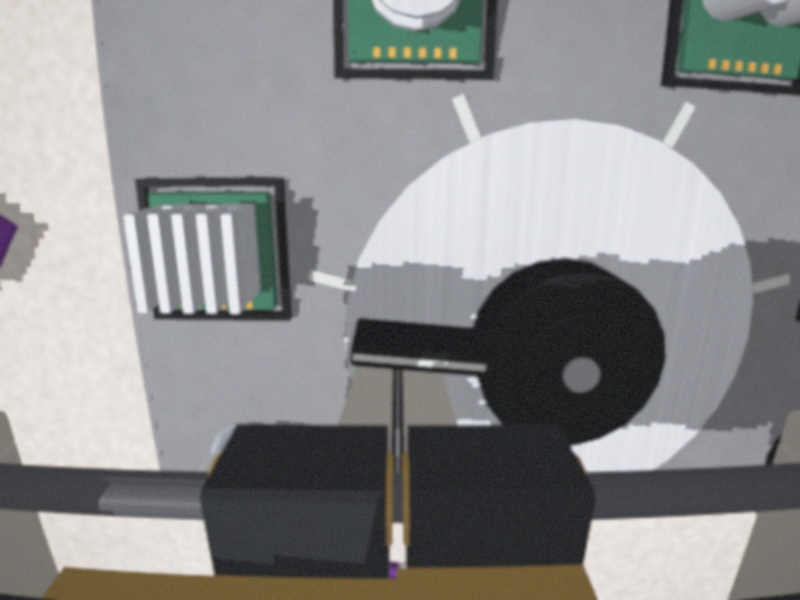

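```bash
cat > ang.py <<'E'
from m import *
from go import *
f=np.load('w.npz');c={k:f[k] for k in f.files}
W=cloud('w',f['p'],f['d'],c)
def seg(n,a,b,z):
    P=[onz(c,u*.64,v*.64,z)[:2] for u,v in (a,b)]
    v=P[1]-P[0]; 
    for q in P: print(n,q,'r',np.hypot(*(q-O)),'bearing',np.degrees(np.arctan2(*(q-O)[::-1]))%360)
    print('  dir',np.degrees(np.arctan2(v[1],v[0]))%360)
E
python3 - <<'E'
from ang import *
seg('line',(487,368),(355,357),.063)
seg('tick75',(352,288),(315,275),.030)
seg('tick25',(477,137),(458,97),.030)
seg('tick-25',(668,142),(689,105),.030)
print('hubdot',onz(c,581*.64,375*.64,.062),W[240,372])
print('bay corners mid',onz(c,(135+283+291+150)/4*.64,(180+178+318+318)/4*.64,.034))
for v in range(318,385,6): print(v,W[int(v*.64),int(420*.64)].round(4))
E
```

```text
line [0.53637029 0.07355891] r 0.03058155734584106 bearing 100.60798945959685
line [0.53267347 0.11766966] r 0.07475374446631765 bearing 97.16709291872829
  dir 94.79063365277162
tick75 [0.54584768 0.12353341] r 0.08012585058943006 bearing 87.24757438614463
tick75 [0.54851498 0.13832169] r 0.09504524385474311 bearing 86.06951784456356
  dir 79.77572316462613
tick25 [0.60913526 0.08819634] r 0.08065299892798307 bearing 33.65430600415659
tick25 [0.62117491 0.09762921] r 0.09590953035639255 bearing 34.35909917250533
  dir 38.078142627719934
tick-25 [0.62104648 0.01878087] r 0.08282138008038128 bearing 342.63467959993443
tick-25 [0.63515796 0.01490554] r 0.09744766895610378 bearing 342.9363406855449
  dir 344.6438493601833
hubdot [0.53878917 0.0406702  0.062     ] [0.60285508 0.11596902 0.21294373]
bay corners mid [0.55334253 0.17623062 0.034     ]
318 [0.5391 0.0961 0.0315]
324 [0.5395 0.0965 0.0395]
330 [0.539  0.0966 0.0447]
336 [0.6029 0.116  0.2129]
342 [0.5393 0.0971 0.056 ]
348 [0.5397 0.0975 0.0625]
354 [0.538  0.0972 0.0635]
360 [0.5363 0.0969 0.0647]
366 [0.534  0.0965 0.0645]
372 [0.5303 0.0956 0.0616]
378 [0.5304 0.0958 0.0652]
384 [0.5303 0.096  0.0696]
```

Run:
```python
from go import *
for n in [(94.5,18),(92,18),(90,18),(88,18),(86,18),(84.6,18)]: print(n,*rel(*polar(*n,.231)))
```

```text
(94.5, 18) [-0.5 -1.7  0.6] [-0.    -0.002  0.097]
(92, 18) [ 2.3 -2.2  0.6] [-0.    -0.002  0.141]
(90, 18) [ 4.5 -2.5  0.6] [-0.    -0.002  0.176]
(88, 18) [ 6.8 -2.7  0.6] [-0.    -0.002  0.21 ]
(86, 18) [ 9.  -2.8  0.6] [-0.    -0.002  0.245]
(84.6, 18) [10.6 -2.8  0.6] [-0.    -0.002  0.27 ]
```

Emit:
servo_tool(increments=[{"slide":[-0.5,-2,0],"dr":[0,0,0.097],"jaw":1},{"slide":[1,-2,0],"dr":[0,0,0.12],"jaw":1},{"slide":[2.3,-2,0],"dr":[0,0,0.141],"jaw":1},{"slide":[3.4,-2,0],"dr":[0,0,0.16],"jaw":1},{"slide":[4.5,-2.5,0],"dr":[0,0,0.176],"jaw":1},{"slide":[5.6,-2.5,0],"dr":[0,0,0.193],"jaw":1},{"slide":[6.8,-2.5,0],"dr":[0,0,0.21],"jaw":1},{"slide":[6.8,-2.5,0],"dr":[0,0,0.21],"jaw":1},{"slide":[6.8,-2.5,0],"dr":[0,0,0.21],"jaw":1}])

```text
t: 4.9
tool_pos: [0.5261, 0.1056, 0.2307]
orientation: [-3.141, 0.058, -0.001]
force: [-0.7, 0.8, -0.1]
opening: 0.0006
gripper_force: 0.1
```

```bash
python3 look.py w3
```

```text
4.9 [0.526085   0.10559666 0.23074123] [-0.73991444  0.7612208  -0.07805883] 1.710219530418809
tab 1760 91.96410165357565 [88.17048215 98.52586404]
(85, 10) [11.3 -1.  -0.2] [-0.   -0.    0.05]
(84.6, 11.5) [10.3 -1.1 -0.2] [-0.    -0.     0.057]
(84.6, 12) [ 9.8 -1.1 -0.2] [-0.    -0.     0.057]
```

View pics/w3.png

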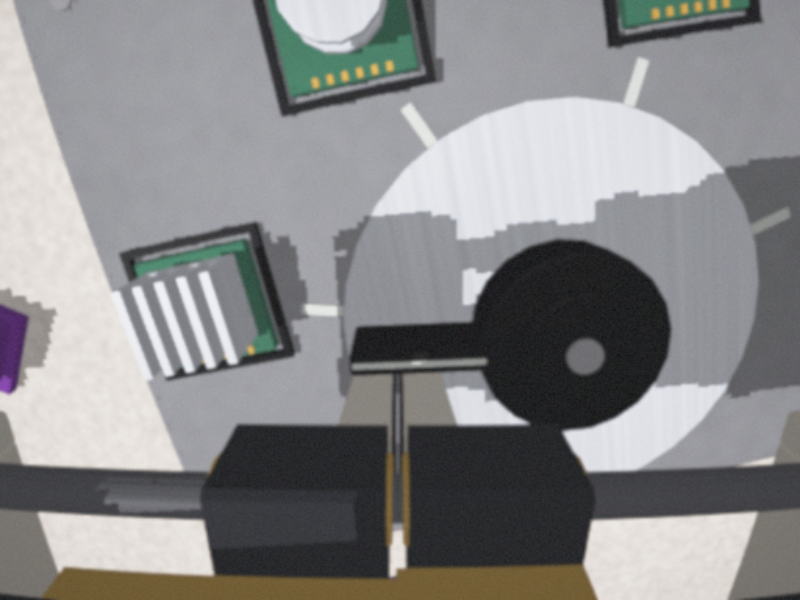

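Run:
```python
from ang import *
seg('line',(487,362),(353,366),.063)
seg('tick75',(338,310),(305,309),.030)
print('hubdot',onz(c,585*.64,357*.64,.062))
print('bay',onz(c,(121+258+293+165)/4*.64,(254+224+353+379)/4*.64,.034))
for n in [(88,18),(86,18),(85,18),(84.6,18),(84,18),(83,18)]: print(n,*rel(*polar(*n,.231)))
```

```text
line [0.53856876 0.0741375 ] r 0.030829041871309016 bearing 96.390207596192
line [0.53880005 0.11853639] r 0.07510459196362142 bearing 92.44191909930751
  dir 89.7015270200665
tick75 [0.54719536 0.12664948] r 0.08331162872048013 bearing 86.4246840879786
tick75 [0.54807347 0.13952457] r 0.0962164530639109 bearing 86.38091359439997
  dir 86.09834064157164
hubdot [0.53847877 0.04085888 0.062     ]
bay [0.55338062 0.17545926 0.034     ]
(88, 18) [ 0.1 -0.5 -0.2] [-0.    -0.    -0.002]
(86, 18) [ 2.2 -1.1 -0.2] [-0.    -0.     0.033]
(85, 18) [ 3.3 -1.4 -0.2] [-0.   -0.    0.05]
(84.6, 18) [ 3.8 -1.5 -0.2] [-0.    -0.     0.057]
(84, 18) [ 4.4 -1.6 -0.2] [-0.    -0.     0.068]
(83, 18) [ 5.5 -1.8 -0.2] [-0.    -0.     0.085]
```

Emit:
servo_tool(increments=[{"slide":[1.1,0,0],"dr":[0,0,0.018],"jaw":1},{"slide":[2.2,-0.5,0],"dr":[0,0,0.036],"jaw":1},{"slide":[3.3,-0.9,0],"dr":[0,0,0.053],"jaw":1},{"slide":[4.4,-1.1,0],"dr":[0,0,0.07],"jaw":1},{"slide":[5.2,-1.3,0],"dr":[0,0,0.083],"jaw":1},{"slide":[5.6,-1.3,0],"dr":[0,0,0.09],"jaw":1},{"slide":[5.6,-1.3,0],"dr":[0,0,0.09],"jaw":1},{"slide":[5.6,-1.3,0],"dr":[0,0,0.09],"jaw":1}])

```text
t: 5.75
tool_pos: [0.5316, 0.1067, 0.2307]
orientation: [-3.135, 0.2, -0.0]
force: [-0.6, -1.4, -0.9]
opening: 0.0003
gripper_force: 0.4
```

```bash
python3 look.py w4
```

```text
5.75 [0.53161317 0.10669811 0.23069646] [-0.55287147 -1.37880405 -0.85075774] 1.8013705256446735
tab 1763 86.84600243300362 [83.01225431 93.36879554]
(85, 10) [ 5.8 -0.2 -0.3] [-0.   -0.   -0.04]
(84.6, 11.5) [ 4.8 -0.2 -0.3] [-0.    -0.    -0.033]
(84.6, 12) [ 4.3 -0.2 -0.3] [-0.    -0.    -0.033]
```

View pics/w4.png

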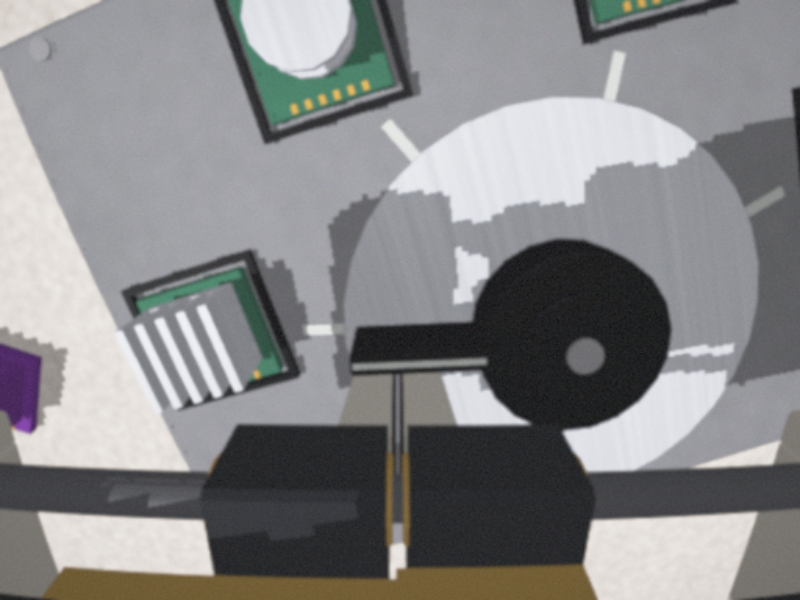

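Run:
```python
from go import *
print(rel(*pose(.44,-.096,.33,-90)))
from ang import *
seg('line',(487,362),(353,366),.063)
print('hubdot',onz(c,585*.64,357*.64,.062)); print('bay',onz(c,(123+251+299+170)/4*.64,(291+253+376+408)/4*.64,.034))
```

```text
(array([-65.2, 212.7, -99.3]), array([-0.   , -0.   , -0.127]))
line [0.54131014 0.07419742] r 0.030705169752918596 bearing 91.28739412994442
line [0.54553792 0.11838566] r 0.07496918253407113 bearing 87.29511272052666
  dir 84.53476506971795
hubdot [0.53822386 0.0410681  0.062     ]
bay [0.55321693 0.17612736 0.034     ]
```

Tab direction measures 84.5° against a target of 84.6°. Now I back off, lift and move so the start key is in view.

Emit:
servo_tool(increments=[{"slide":[-12,0,0],"dr":[0,0,0],"jaw":1},{"slide":[-25,0,0],"dr":[0,0,0],"jaw":1},{"slide":[-25,0,-50],"dr":[0,0,0],"jaw":1},{"slide":[-25,0,-99],"dr":[0,0,0],"jaw":1},{"slide":[-40,45,-99],"dr":[0,0,-0.06],"jaw":1},{"slide":[-50,90,-99],"dr":[0,0,-0.127],"jaw":1},{"slide":[-65,135,-99],"dr":[0,0,-0.127],"jaw":1},{"slide":[-65,180,-99],"dr":[0,0,-0.127],"jaw":1},{"slide":[-65,213,-99],"dr":[0,0,-0.127],"jaw":1},{"slide":[-65,213,-99],"dr":[0,0,-0.127],"jaw":1},{"slide":[-65,213,-99],"dr":[0,0,-0.127],"jaw":1},{"slide":[-65,213,-99],"dr":[0,0,-0.127],"jaw":1}])

```text
t: 7.0
tool_pos: [0.4403, -0.0956, 0.3298]
orientation: [-3.141, -0.001, -0.001]
force: [1.1, -0.5, 0.8]
opening: 0.0003
gripper_force: 0.0
```

```bash
python3 look.py w5; python3 -c "
from go import *
p,d=read_camera('top');cv2.imwrite('pics/top2.png',cv2.resize(p[125:235,165:305,::-1],(763,600),interpolation=cv2.INTER_CUBIC))"
```

```text
7.0 [ 0.44032629 -0.09555998  0.32979488] [ 1.13449886 -0.51861132  0.77912775] 1.2425538051556182
tab 211 87.87323909523556 [83.71103342 92.07201203]
(85, 10) [  97.3 -201.3   98.8] [-0.    -0.     0.088]
(84.6, 11.5) [  96.2 -201.5   98.8] [-0.    -0.     0.095]
(84.6, 12) [  95.8 -201.5   98.8] [-0.    -0.     0.095]
```

View pics/w5.png

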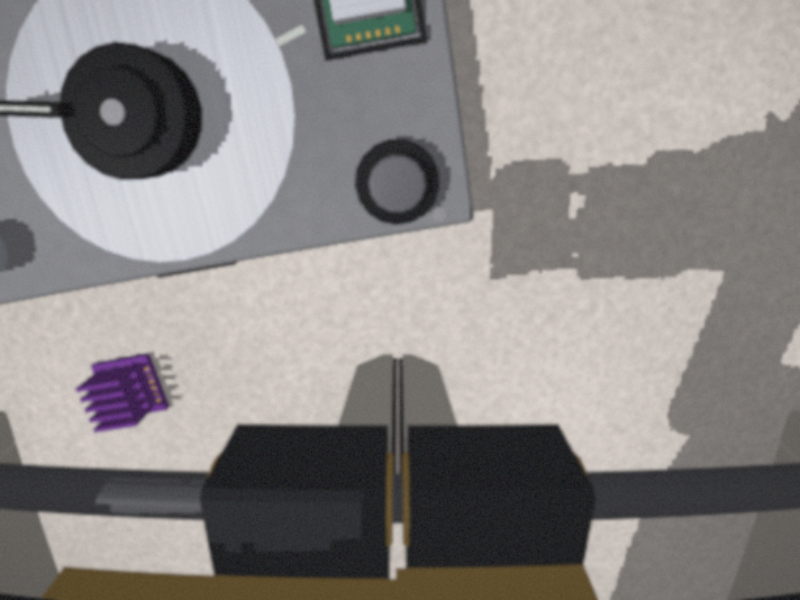

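View pics/top2.png

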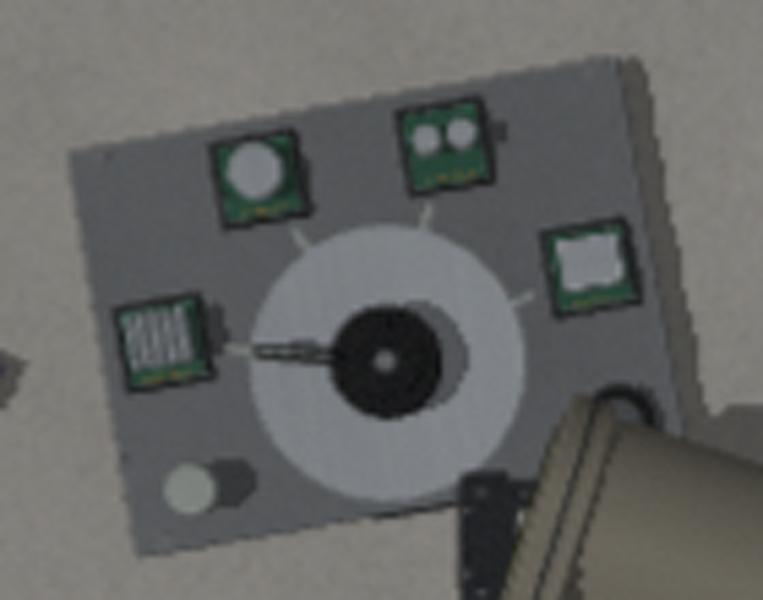

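The tab now lines up with the tick and the finned module, with the tip at crop (255,352). The key is at wrist picture (398,180). I'll measure its height against the housing.

Run:
```python
from ang import *
for u in range(350,448,6): print(u,W[int(180*.64),int(u*.64)].round(4))
for v in range(132,230,8): print('v',v,W[int(v*.64),int(398*.64)].round(4))
print(onz(c,398*.64,180*.64,.05)); print('tip',W[int(362*.64),int(385*.64)],[W[int(375*.64),int(u*.64)].round(3) for u in (345,355,365,385,415,435,445)])
```

```text
350 [ 0.5029 -0.0705  0.0312]
356 [ 0.5037 -0.0739  0.0414]
362 [ 0.5038 -0.0774  0.0437]
368 [ 0.5037 -0.0807  0.0424]
374 [ 0.5045 -0.0845  0.0527]
380 [ 0.5045 -0.0877  0.0532]
386 [ 0.5045 -0.0909  0.0528]
392 [ 0.5243 -0.0967  0.3108]
398 [ 0.5046 -0.0965  0.0546]
404 [ 0.5045 -0.0997  0.0529]
410 [ 0.5045 -0.1029  0.0534]
416 [ 0.5045 -0.1061  0.0531]
422 [ 0.5044 -0.1094  0.0513]
428 [ 0.5038 -0.1123  0.043 ]
434 [ 0.5038 -0.1156  0.0428]
440 [ 0.5029 -0.1199  0.0313]
446 [ 0.503  -0.1233  0.0325]
v 132 [ 0.5287 -0.0965  0.0319]
v 140 [ 0.5246 -0.0965  0.0416]
v 148 [ 0.5207 -0.0965  0.0444]
v 156 [ 0.5168 -0.0965  0.0475]
v 164 [ 0.5131 -0.0965  0.0529]
v 172 [ 0.5084 -0.0965  0.0529]
v 180 [ 0.5046 -0.0965  0.0546]
v 188 [ 0.5006 -0.0965  0.0534]
v 196 [ 0.4966 -0.0965  0.053 ]
v 204 [ 0.4925 -0.0965  0.0525]
v 212 [ 0.4882 -0.0965  0.0505]
v 220 [ 0.483  -0.0965  0.0434]
v 228 [ 0.4765 -0.0965  0.0309]
[ 0.50412307 -0.09708561  0.05      ]
tip [ 0.44893815 -0.09214749  0.15050619] [array([ 0.368, -0.06 ,  0.001]), array([ 0.448, -0.082,  0.161]), array([ 0.449, -0.086,  0.162]), array([ 0.449, -0.092,  0.162]), array([ 0.449, -0.102,  0.163]), array([ 0.449, -0.109,  0.161]), array([ 0.368, -0.129,  0.001])]
```

Emit:
servo_tool(increments=[{"slide":[35,0,20],"dr":[0,0,0],"jaw":1},{"slide":[64,0.5,40],"dr":[0,0,0],"jaw":1},{"slide":[64,0.5,70],"dr":[0,0,0],"jaw":1},{"slide":[64,0.5,82],"dr":[0,0,0],"jaw":1},{"slide":[64,0.5,86],"dr":[0,0,0],"jaw":1},{"slide":[64,0.5,86],"dr":[0,0,0],"jaw":1},{"slide":[64,0.5,86],"dr":[0,0,0],"jaw":1}])

```text
t: 7.8
tool_pos: [0.5045, -0.0968, 0.2452]
orientation: [3.141, -0.0, 0.003]
force: [-0.2, 0.2, 0.9]
opening: 0.0005
gripper_force: 0.0
```

Emit:
servo_tool(increments=[{"slide":[0,0,2],"dr":[0,0,0],"jaw":1},{"slide":[0,0,4],"dr":[0,0,0],"jaw":1},{"slide":[0,0,6],"dr":[0,0,0],"jaw":1},{"slide":[0,0,8],"dr":[0,0,0],"jaw":1},{"slide":[0,0,9],"dr":[0,0,0],"jaw":1},{"slide":[0,0,9],"dr":[0,0,0],"jaw":1},{"slide":[0,0,9],"dr":[0,0,0],"jaw":1}])

```text
t: 8.5
tool_pos: [0.5043, -0.097, 0.235]
orientation: [3.141, -0.0, 0.001]
force: [0.2, -0.4, 2.2]
opening: 0.0006
gripper_force: 1.3
```

Emit:
servo_tool(increments=[{"slide":[0,0,1],"dr":[0,0,0],"jaw":1},{"slide":[0,0,2],"dr":[0,0,0],"jaw":1},{"slide":[0,0,3],"dr":[0,0,0],"jaw":1},{"slide":[0,0,3],"dr":[0,0,0],"jaw":1},{"slide":[0,0,3],"dr":[0,0,0],"jaw":1}])

```text
t: 9.0
tool_pos: [0.5043, -0.097, 0.2323]
orientation: [3.141, -0.0, 0.001]
force: [-1.0, -1.2, 7.7]
opening: 0.0007
gripper_force: 3.7
```

Emit:
servo_tool(increments=[{"slide":[0,0,1],"dr":[0,0,0],"jaw":1},{"slide":[0,0,1],"dr":[0,0,0],"jaw":1},{"slide":[0,0,1],"dr":[0,0,0],"jaw":1}])

```text
t: 9.3
tool_pos: [0.5044, -0.097, 0.2322]
orientation: [3.141, -0.0, 0.001]
force: [-3.6, 0.5, 15.7]
opening: 0.0008
gripper_force: 7.7
```

Emit:
servo_tool(increments=[{"slide":[0,0,-10],"dr":[0,0,0],"jaw":1},{"slide":[0,0,-40],"dr":[0,0,0],"jaw":1},{"slide":[-30,0,-80],"dr":[0,0,0],"jaw":1},{"slide":[-64,0,-98],"dr":[0,0,0],"jaw":1},{"slide":[-64,0,-98],"dr":[0,0,0],"jaw":1},{"slide":[-64,0,-98],"dr":[0,0,0],"jaw":1},{"slide":[-64,0,-98],"dr":[0,0,0],"jaw":1},{"slide":[-64,0,-98],"dr":[0,0,0],"jaw":1}])

```text
t: 10.1
tool_pos: [0.4403, -0.0967, 0.3273]
orientation: [-3.141, 0.0, 0.004]
force: [0.1, -0.8, -0.9]
opening: 0.0005
gripper_force: 0.0
```

```bash
python3 look.py w6
python3 - <<'E'
from ang import *
print('key',W[115,250:262,2].round(4))
p,d=read_camera('top');cv2.imwrite('pics/top3.png',cv2.resize(p[125:235,165:305,::-1],(763,600),interpolation=cv2.INTER_CUBIC))
E
```

```text
10.1 [ 0.44027575 -0.09669696  0.32734775] [ 0.11317954 -0.79378207 -0.89819906] 1.2407416368519315
tab 171 87.86730970022907 [83.63948848 92.01777286]
(85, 10) [  97.4 -202.7   96.4] [-0.001  0.002  0.087]
(84.6, 11.5) [  96.4 -202.9   96.4] [-0.001  0.002  0.094]
(84.6, 12) [  95.9 -203.    96.4] [-0.001  0.002  0.094]
key [0.0526 0.0532 0.052  0.0527 0.0528 0.0523 0.0522 0.0525 0.0539 0.0521
 0.052  0.0531]
```

View pics/top3.png

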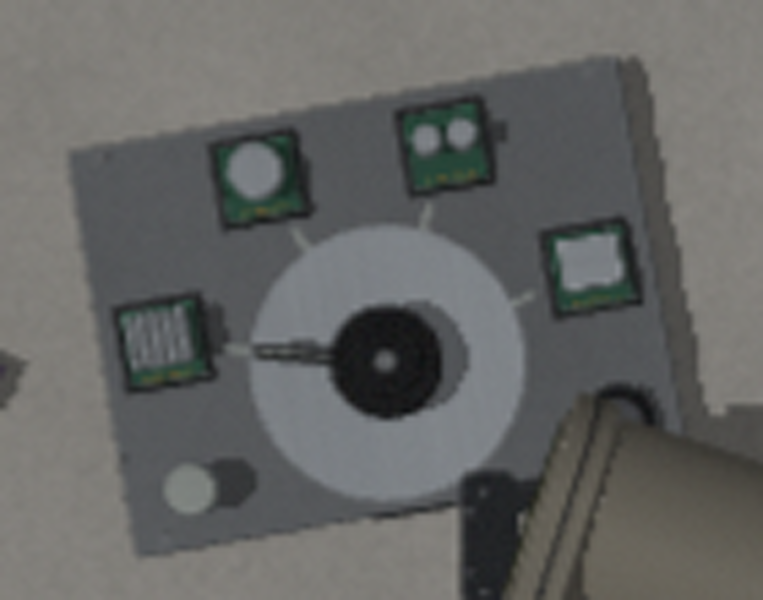

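The key bottomed out: the tool stopped and the force rose to 15.7 N. It has come back up to 52.5 mm. The tab still points at the finned module, with its tip at (255,352), and nothing else has moved.

```bash
python3 -c "
from plant import *
print(close_job())"
```

```text
the job is handed in; nothing more can be done
None
```

The selector tab points at the finned heat-sink module (84.5° measured, 84.6° target), the start key was then pressed fully down and came back up, and the job was handed in after about 10 s of robot time.

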